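# Shut the air valve under the sliding cover

## Task

The repair table's compressed air must be turned off before packing up. Push the grey cover of the valve box all the way back, away from the two copper outlets, until it meets the rear stop, and only then push the red valve handle a quarter turn clockwise until it is fully shut against its stop. Do it all by pushing with the fingertips: do not lift the cover off, leave the blue handle as it is, and do not disturb the things standing around.

Things in the scene. Friction and masses are not known exactly. Their poses are not given: they have to be found in the camera images.
- valve_box: Fixed plywood box. Origin on the table; x points from its front (two copper outlets, 36 mm long, 17-43 mm high) to its rear. Spans x -140 to 150, y -150 to 150 mm. Open well: x -128 to -10, y -125 to 125 mm, floor 6 mm; behind it a deck to x 140. Wall tops and deck 80 mm high; side rails (|y| over 140 mm) rise to 92 mm. Its front faces the robot within 0.35 rad.
- rear_stop (a point): Middle of the top edge of the aluminium stop across the box's rear, on its front face: box x 140 mm, 92 mm above the table. The cover's rear edge meets it when fully back.
- cover: Loose grey panel 136 (x) x 274 (y) x 8 mm, 0.2-0.35 kg, lying on the box between the side rails (3 mm play each side), hiding the well. Origin at the centre of its underside, 80 mm above the table; axes as the box's. Slides along the box's x, held by friction of a few newtons: starts at box x -70 to -55 mm, meets the rear stop at +72 mm.
- bar (a point): Top centre of the black bar across the middle of the cover, 33 mm above the cover's origin. The bar is there to push against: 12 mm thick (x), 100 mm long (y), standing 25 mm above the panel.
- red_valve: Fixed brass valve with the red handle, in the well. Origin on the table straight under the handle's vertical pivot; axes as the box's. At box x -35 mm and y -68 or +40 mm; the blue valve has the other place. Its copper pipe runs along x under the handle, up to 38 mm high (54 mm at the pivot: brass body within 20 mm of it).
- red_tip (a point): Middle of the end face of the red handle: 65 mm from the pivot, 61 mm above the table. The handle is a level straight red bar 14 mm wide and 14 mm high (54 to 68 mm above the table) from the pivot to this point.
- red_handle (a joint): Angle of the red handle, rad: 0 = open, along the pipe, pointing to the front of the box (-x); grows clockwise seen from above; 1.571 = shut, stop reached, pointing to the box's +y. Starts at 0.1 to 0.45. Stiff (about 0.12 N m, 3 N near its end) and stays where it is left.
- blue_valve: The same valve with a blue handle; not to be operated. Same frame as the red one.
- blue_tip (a point): Middle of the end face of the blue handle, 65 mm from its pivot, 61 mm above the table. It starts 0.1 to 0.45 rad from open; same shape and motion as the red one.
- oil_tin: Bystander: yellow oil tin, 35 x 55 x 107 mm high, standing to the box's -y side (centre 70 mm or more off its side). Origin under its centre.
- dropper: Bystander: amber dropper bottle, 32 mm across, 75 mm high, standing to the box's +y side (centre 60 mm or more off). Origin under its centre.
- screwdriver: Bystander: orange screwdriver lying across in front of the box, between it and the robot. Origin under its middle.
- mug: Bystander: white mug, 82 mm across, 95 mm high, left. Origin under its centre.
- sprayer: Bystander: clear spray bottle with white head, 178 mm high, right. Origin under its centre.
- parts_case: Bystander: flat clear case with white lid, 130 x 75 x 28 mm, left. Origin under its centre.
- loupe_case: Bystander: black case, 90 x 55 x 25 mm, right. Origin under its centre.

How it is judged:
By the outcome, as a careful person would: the job done as asked, in the order asked, and still so for the second after the job is handed in, with the robot touching nothing.
It also fails if it takes over 45 s, if anything falls off the work surface, if the arm or the gripper's body presses on something with over 40 N, if the wrist force passes 120 N, or if a joint passes its speed limit or range.

## Robot

A 7-joint arm with a two-finger parallel gripper is mounted at the origin on the work surface. World frame = base frame: x ahead of the robot, y to its left, z up, the work surface at z = 0. Lengths are in m, angles in rad, forces in N, time in s.
With the tool pointing down it reaches from about 0.375 to 0.925 m from the base axis. Payload 3.1 kg.
Tool frame: the origin (TCP) lies midway between the tips of the shut fingers; the grasp point (between the pads) lies 19 mm behind it; x points along the fingers, y is the direction in which the jaws open and shut, and the axes are right-handed (so a half turn about x gives the same grasp; the last joint's range is limited). The gripper opens to 85 mm and grips with 20 to 120 N. Pads are 22 mm wide; open, the fingers measure 114 mm over their backs; the gripper's body (76 mm by 85 mm) begins 54 mm behind the grasp point. The pads swing forward as they close: fully open they stand 13 mm farther back than shut.
Start: joints at [-1.441, 0.383, 0.044, 1.598, -0.018, 1.161, -0.05], TCP at [0.147, 0.633, 0.231] pointing down, gripper open.
Joint ranges: [-2.61, 2.61], [-0.41, 2.15], [-1.48, 1.57], [0, 2.5], [-1.57, 4.71], [0.05, 1.97], [-2.85, 2.85]. Speed limits (rad/s): [2.79, 2.79, 3.14, 3.14, 3.14, 3.14, 3.14].

## Interface

Orientations are given as a rotation vector (axis times angle).
In Python, from rig import robot gives the robot as it stands. The module is installed in compiled form; this text tells all that it offers.
- The arm moves only by the shell command python3 -m jog 'ROWS' [OPENING]. ROWS is JSON, a list of rows, each a list of 4 numbers: the shift along the tool's x, y, z in mm, then the turn about the tool's x in degrees. In form: [[tx, ty, tz, turn], ...]. A call has 1 to 12 rows; each row shifts and turns the pose as measured when the row begins, along the tool's axes as they then stand; what a row does not reach is not made up. A row lasts 1/12 s, in which the tool goes at most 41.7 mm and 7.16 degrees, less where a joint would pass 70% of its speed; a pose out of reach is approached as far as the arm can. A call with a gripper value outside its range is refused whole. OPENING is the closure, from 0 (fully open) to 1 (shut), set as the call begins (- or left out, the last holds). The fingers move at their own pace and stop on an object; the grip force is fixed at half the most. Time passes only in rows, so rows that do not move let the fingers close. It gives the time, the measured TCP pose, the force and the opening at its end, in the units of the state.
- robot.sense(): the state, without advancing time (a new reading comes with each control period).
- robot.get_image(name): name is "scene" or "top" or "wrist"; returns a dict with "pixels" (384x512x3 uint8, red, green, blue), "fx", "fy", "cx", "cy" (pixels), "T" (4x4, takes a point from camera to world coordinates); the wrist camera has in their place "T_tool_cam" (4x4, takes a point from camera to tool coordinates, whose origin is the TCP and whose axes are the tool frame's). Camera axes: x right, y down, z forward; pixel columns grow to the right and rows downward; lengths in m; the calibration is good to about 2 mm. The wrist camera is an equidistant fisheye: a pixel r from the principal point sees the ray r / f radians off the axis. A picture is of the moment at which its call begins: read the wrist's pose just before it. There is no depth.
- robot.sign_off(): hands the job in, once; it reports no verdict.
The state is a dict: "t": time; "joint_pos": joint angles; "joint_velocities": joint speeds; "effort": joint torques, N m; "tool_pos": TCP position; "ee_rot": TCP orientation; "ft_force": force on the tool from outside, world axes, zero at the start; "wrist_torque": the same for the moment, N m; "finger_gap": finger opening in m.
Only numpy, scipy, OpenCV 4.12 (cv2) and the standard library are available. Lean on these libraries where they do the work, as an engineer would, in place of code of your own. Each camera call takes 0.05 s, during which the arm holds its last target.

## Working session

There is one attempt and no reset: what is moved stays moved. The work goes in short steps, Python scripts to look and compute and a shell command to move; the robot and the scene stay as the last step left them, time stands still between calls to the robot, and variables do not carry over. Pictures are saved under pics/ and viewed, and the job is handed in when it is done.

```bash
mkdir -p pics; python3 - <<'E'
from rig import robot
import cv2
s=robot.sense()
print({k:(v if not hasattr(v,'round') else v) for k,v in s.items()})
for n in("scene","top","wrist"):
    d=robot.get_image(n); cv2.imwrite(f"pics/{n}0.png",d["pixels"][:,:,::-1])
    print(n,d["fx"],d["fy"],d["cx"],d["cy"],d.get("T",d.get("T_tool_cam")))
E
```

```text
{'t': 0.0, 'joint_pos': array([-1.44081045,  0.383802  ,  0.04380629,  1.59957901, -0.01787725,
        1.16119391, -0.04991449]), 'joint_velocities': array([ 1.93176200e-03,  2.08133385e-03, -6.08939416e-04,  1.82365566e-05,
        1.11889050e-03, -1.18843243e-03,  1.25885299e-03]), 'effort': array([-1.49736015e-04, -4.33458531e+01,  1.02436826e+00, -2.49508703e+01,
        1.05666419e-02,  1.11710146e-02, -8.24407806e-06]), 'tool_pos': array([0.14656656, 0.6322945 , 0.22990571]), 'ee_rot': array([ 0.17672298,  1.5635404 , -0.18079274]), 'ft_force': array([-0.46888745,  0.49376969,  0.17608365]), 'wrist_torque': array([ 0.01004443, -0.02719082, -0.0031287 ]), 'finger_gap': 0.08547775143650847}
scene 406.2476111819108 406.2476111819108 260.0943827371846 187.98452242746896 [[-0.26902867  0.67896039 -0.68310787  1.33103303]
 [ 0.96302509  0.20020657 -0.18027757  0.19445892]
 [ 0.01436135 -0.70634986 -0.70771719  0.88979651]
 [ 0.          0.          0.          1.        ]]
top 470.92012921836147 470.92012921836147 255.51147140006606 190.49960178485043 [[-0.05510548 -0.9745388   0.21734194  0.19926084]
 [-0.99846599  0.05495859 -0.00672521 -0.00848956]
 [-0.00539083 -0.21737913 -0.97607236  1.63450286]
 [ 0.          0.          0.          1.        ]]
wrist 297.3186396354542 297.3186396354542 252.93992006405927 189.27966527756848 [[ 1.17091577e-04 -3.12109311e-01  9.50046191e-01 -1.42244230e-01]
 [ 9.99999837e-01  5.67045541e-04  6.30376031e-05 -1.08856789e-03]
 [-5.58394079e-04  9.50046029e-01  3.12109326e-01 -8.05767239e-02]
 [ 0.00000000e+00  0.00000000e+00  0.00000000e+00  1.00000000e+00]]
```

View pics/scene0.png

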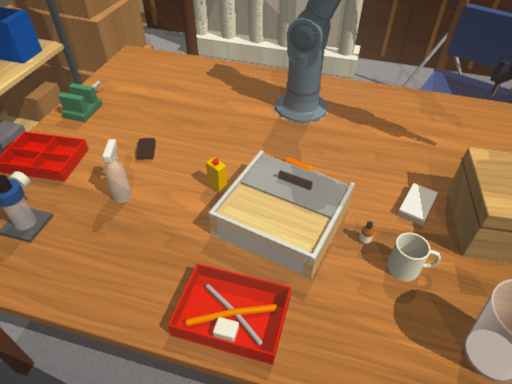

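View pics/top0.png

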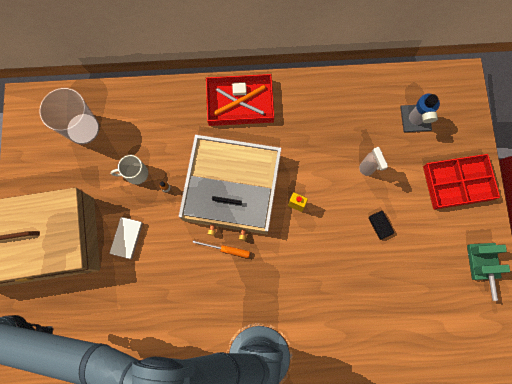

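The top view shows the box around (232,183), with the cover at its near end, the bar at about (228,201) and the outlets at about (212,232) and (245,235). The tin is at (298,201), the dropper at (165,187) and the screwdriver at (222,249).

```bash
cat > h.py <<'E'
import numpy as np, cv2
from rig import robot
from scipy.spatial.transform import Rotation as R
def ray(d,u,v):
    T=np.array(d["T"]); r=T[:3,:3]@np.array([(u-d["cx"])/d["fx"],(v-d["cy"])/d["fy"],1.]); return T[:3,3],r
def on(d,u,v,z):
    o,r=ray(d,u,v); return o+r*(z-o[2])/r[2]
def proj(d,p):
    T=np.array(d["T"]); q=T[:3,:3].T@(np.array(p)-T[:3,3]); return d["fx"]*q[0]/q[2]+d["cx"],d["fy"]*q[1]/q[2]+d["cy"]
def wray(d,s,u,v):
    x,y=u-d["cx"],v-d["cy"]; r=np.hypot(x,y); a=r/d["fx"]
    c=np.array([np.sin(a)*x/max(r,1e-9),np.sin(a)*y/max(r,1e-9),np.cos(a)])
    Tt=np.array(d["T_tool_cam"]); M=R.from_rotvec(s["ee_rot"]).as_matrix()
    return M@Tt[:3,3]+s["tool_pos"], M@Tt[:3,:3]@c
def won(d,s,u,v,z):
    o,r=wray(d,s,u,v); return o+r*(z-o[2])/r[2]
def wproj(d,s,p):
    Tt=np.array(d["T_tool_cam"]); M=R.from_rotvec(s["ee_rot"]).as_matrix()
    q=Tt[:3,:3].T@(M.T@(np.array(p)-s["tool_pos"])-Tt[:3,3]); a=np.arccos(q[2]/np.linalg.norm(q)); h=np.hypot(q[0],q[1])
    return d["cx"]+d["fx"]*a*q[0]/h, d["cy"]+d["fx"]*a*q[1]/h
def tooldelta(s,target):
    M=R.from_rotvec(s["ee_rot"]).as_matrix(); return M.T@(np.array(target)-s["tool_pos"])*1000
E
python3 - <<'E'
from h import *
a=cv2.imread("pics/top0.png")[120:270,140:330]
cv2.imwrite("pics/top0z.png",cv2.resize(a,None,fx=4,fy=4,interpolation=cv2.INTER_CUBIC))
a=cv2.imread("pics/scene0.png")[140:275,190:390]
cv2.imwrite("pics/scene0z.png",cv2.resize(a,None,fx=4,fy=4,interpolation=cv2.INTER_CUBIC))
s=robot.sense();print(R.from_rotvec(s["ee_rot"]).as_matrix().round(3))
E
```

```text
[[-0.     0.226  0.974]
 [-0.002  0.974 -0.226]
 [-1.    -0.002  0.   ]]
```

View pics/top0z.png

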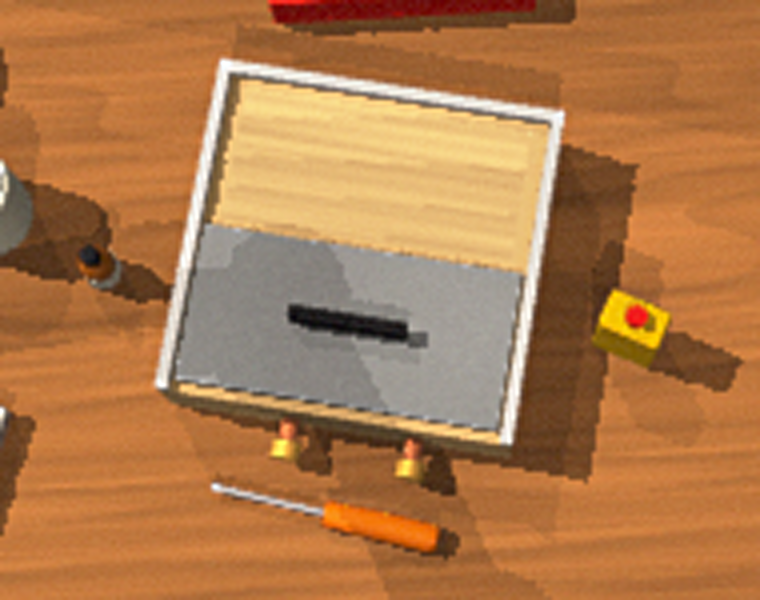

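View pics/scene0z.png

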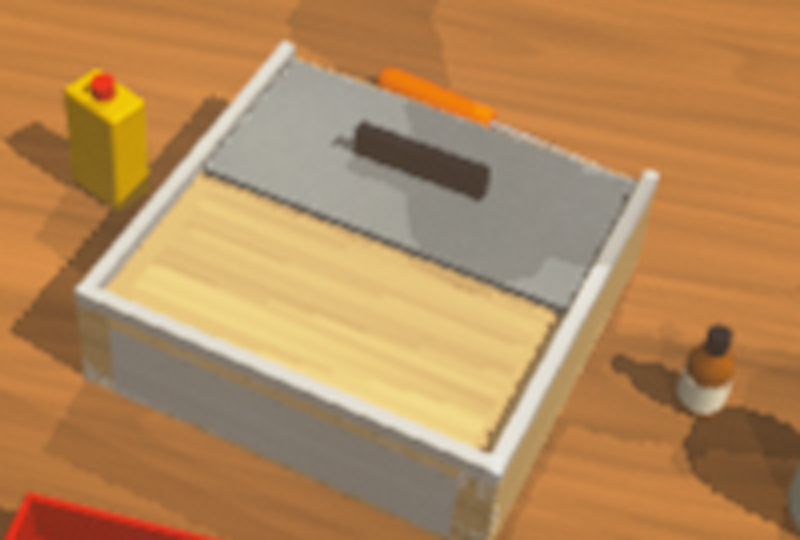

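Corners in the zoomed top view: rear-left (222,60), rear-right (564,114), front-left (158,386), front-right (512,443). Bar top ends are at about (289,308) and (408,325).

```bash
python3 - <<'E'
from h import *
d=robot.get_image("top")
f=lambda U,V,z:on(d,(U+.5)/4-.5+140,(V+.5)/4-.5+120,z)
rl,rr,fl,fr=[f(*p,.092) for p in((222,60),(564,114),(158,386),(512,443))]
print(rl,rr,fl,fr)
n=np.linalg.norm;print("len x",n(rl-fl),n(rr-fr),"y",n(rl-rr),n(fl-fr))
c=(rl+rr+fl+fr)/4; ex=(rl+rr-fl-fr);th=np.arctan2(ex[1],ex[0]); ey=rl+fl-rr-fr; th2=np.arctan2(-ey[0],ey[1])
th=(th+th2)/2;print("yaw",th,th2)
u=np.array([np.cos(th),np.sin(th),0]);v=np.array([-u[1],u[0],0])
o=c-u*.005;o[2]=0;print("origin",o)
# bar
a=d["pixels"]; 
for nm,p in(("barL",f(289,305,.113)),("barR",f(410,323,.113)),("bar front", f(348,325,.113)),("covRear",f(365,247,.088)),("covFront",f(340,408,.088))):
  q=p-o;print(nm,p.round(3),"box",(q@u*1000).round(1),(q@v*1000).round(1))
np.save("box.npy",[o[0],o[1],th])
def poly(nm,lo,hi,z): 
    m=cv2.inRange(cv2.cvtColor(a,cv2.COLOR_RGB2HSV),lo,hi);return m
E
```

```text
[0.75161355 0.17797102 0.092     ] [ 0.68628241 -0.11314597  0.092     ] [0.47001248 0.23877839 0.092     ] [ 0.40615181 -0.05153372  0.092     ]
len x 0.28809147525480394 0.2868261129846841 y 0.2983575973042549 0.2972529355326984
yaw -0.21661119000150933 -0.21864491966193766
origin [0.5736319  0.06409204 0.        ]
barL [0.528 0.126 0.113] box -57.9 50.6
barR [0.507 0.027 0.113] box -56.8 -50.6
bar front [0.508 0.078 0.113] box -66.7 -0.4
covRear [0.58  0.062 0.088] box 6.5 -0.5
covFront [0.444 0.089 0.088] box -132.2 -3.6
```

```bash
python3 - <<'E'
from h import *
d=robot.get_image("top");e=robot.get_image("scene")
def tri(p,q):
    o1,r1=ray(d,*p);o2,r2=ray(e,*q);A=np.stack([r1,-r2],1);t=np.linalg.lstsq(A,o2-o1,rcond=None)[0]
    return (o1+r1*t[0]+o2+r2*t[1])/2,np.linalg.norm(o1+r1*t[0]-o2-r2*t[1])
print("woodbox rear-right top corner",tri((79,188),(472,150)),tri((79,188),(455,222)))
for p in((79,188),(87,270),(98,268)):print(p,on(d,*p,0).round(3),on(d,*p,.15).round(3))
print("mug",on(d,131,170,.05),"dropper",on(d,165,187,.03),"tin",on(d,297,203,.05),"case",on(d,127,238,.028),"driver",on(d,237,252,.01))
a=np.ascontiguousarray(robot.get_image("wrist")["pixels"][:,:,::-1]);cv2.imwrite("pics/w1.png",a)
E
```

```text
woodbox rear-right top corner (array([0.52694066, 0.47841216, 0.31789948]), np.float64(0.018863630480357125)) (array([0.57078946, 0.52409351, 0.13557083]), np.float64(0.062134980449783904))
(79, 188) [0.608 0.608 0.   ] [0.57  0.552 0.15 ]
(87, 270) [0.317 0.573 0.   ] [0.306 0.52  0.15 ]
(98, 268) [0.321 0.536 0.   ] [0.31  0.486 0.15 ]
mug [0.64962428 0.40993172 0.05      ] dropper [0.58690381 0.29607407 0.03      ] tin [ 0.50028088 -0.15887542  0.05      ] case [0.41541275 0.42886383 0.028     ] driver [0.34846606 0.05573198 0.01      ]
```

View pics/w1.png

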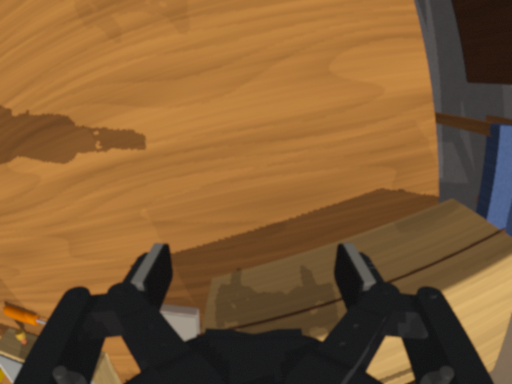

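The wrist view shows the tall wooden block directly ahead of the gripper (its near edge runs (205,280)–(450,200)). I'll raise the arm and move sideways past it first, closing the fingers on the way.

```bash
python3 -m jog '[[-35,0,0,0],[-20,-30,0,0],[0,-40,0,0],[0,-40,0,0],[0,-35,15,0],[0,-35,20,0],[0,-30,28,0],[0,-30,28,0],[0,-30,28,0]]' 1
```

```text
t: 1.1
tool_pos: [0.1956, 0.3413, 0.2865]
ee_rot: [0.168, 1.567, -0.16]
ft_force: [0.1, -0.9, 0.7]
finger_gap: -0.0002
```

```bash
cat > st.py <<'E'
from h import *
import sys
o=np.load("box.npy");ox,oy,th=o;u=np.array([np.cos(th),np.sin(th),0]);v=np.array([-u[1],u[0],0])
B=lambda x,y,z:np.array([ox,oy,0])+u*x/1000+v*y/1000+np.array([0,0,z/1000])
def tobox(p): q=np.array(p)-np.array([ox,oy,0]);return np.array([q@u,q@v,q[2]])*1000
def rep():
    s=robot.sense();M=R.from_rotvec(s["ee_rot"]).as_matrix()
    print("t",s["t"].round(2) if hasattr(s["t"],"round") else s["t"],"box",tobox(s["tool_pos"]).round(1),"yawz-box deg",np.degrees(np.arctan2(M[1,2],M[0,2])-th).round(2),"F",np.array(s["ft_force"]).round(1),"gap",round(s["finger_gap"],4),"xdir",M[:,0].round(3))
    return s
if __name__=="__main__":
    s=rep()
    if len(sys.argv)>3: print("delta tool",tooldelta(s,B(*map(float,sys.argv[1:4]))).round(1))
E
python3 st.py -110 0 150
```

```text
t 1.1 box [-428.8  189.5  286.5] yawz-box deg 0.48 F [ 0.1 -0.9  0.7] gap -0.0002 xdir [-0.002  0.005 -1.   ]
delta tool [ 134.6 -192.8  317.6]
```

```bash
python3 -m jog '[[0,-20,35,0],[0,-20,35,0],[0,-20,35,0],[0,-20,35,0],[15,-20,35,0],[20,-20,35,0],[20,-20,30,0],[20,-20,30,0],[20,-15,22,0],[20,-10,15,0],[20,-8,10,0],[0,0,0,0]]'; python3 st.py -96 0 98
```

```text
t: 2.1
tool_pos: [0.4775, 0.0739, 0.1561]
ee_rot: [0.192, 1.546, -0.152]
ft_force: [-0.3, 0.3, -0.3]
finger_gap: -0.0
t 2.1 box [-96.  -11.  156.1] yawz-box deg -0.17 F [-0.3  0.3 -0.3] gap -0.0 xdir [ 0.02   0.024 -1.   ]
delta tool [58.3  9.4 -0.9]
```

```bash
python3 -m jog '[[20,5,0,0],[20,5,0,0],[14,0,0,0],[0,0,0,0]]'; python3 st.py -96 0 97; python3 - <<'E'
from st import *
d=robot.get_image("wrist");cv2.imwrite("pics/w2.png",d["pixels"][:,:,::-1])
E
```

```text
t: 2.43
tool_pos: [0.4827, 0.0861, 0.1029]
ee_rot: [0.196, 1.544, -0.152]
ft_force: [-1.0, -0.7, -1.0]
finger_gap: -0.0001
t 2.4333 box [-93.6   1.9 102.9] yawz-box deg -0.36 F [-1.  -0.7 -1. ] gap -0.0001 xdir [ 0.022  0.026 -0.999]
delta tool [ 5.8 -2.1 -2.5]
```

View pics/w2.png

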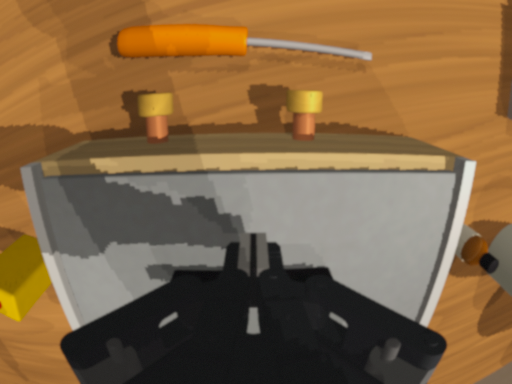

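The closed fingertips (255,245) are centred over the panel in front of the bar, which is hidden behind the gripper. The outlets and screwdriver are clear. I'll lower 5 mm and start pushing.

```bash
python3 -m jog '[[5,-2,0,0],[0,0,8,0],[0,0,8,0],[0,0,8,0],[0,0,8,0],[0,0,8,0]]'; python3 st.py 55 0 98
```

```text
t: 2.98
tool_pos: [0.526, 0.0786, 0.1044]
ee_rot: [0.2, 1.54, -0.142]
ft_force: [-1.3, 0.7, -0.7]
finger_gap: -0.0002
t 2.9833 box [-49.6   3.9 104.4] yawz-box deg -0.12 F [-1.3  0.7 -0.7] gap -0.0002 xdir [ 0.028  0.034 -0.999]
delta tool [  8.3  -4.  104.5]
```

```bash
python3 - <<'E'
from st import *
d=robot.get_image("top");a=d["pixels"][120:270,140:330,::-1];cv2.imwrite("pics/t3.png",cv2.resize(a,None,fx=4,fy=4,interpolation=cv2.INTER_CUBIC))
d=robot.get_image("scene");a=d["pixels"][100:275,190:390,::-1];cv2.imwrite("pics/s3.png",cv2.resize(a,None,fx=3.4,fy=3.4,interpolation=cv2.INTER_CUBIC))
E
```

```text
(no output)
```

View pics/s3.png

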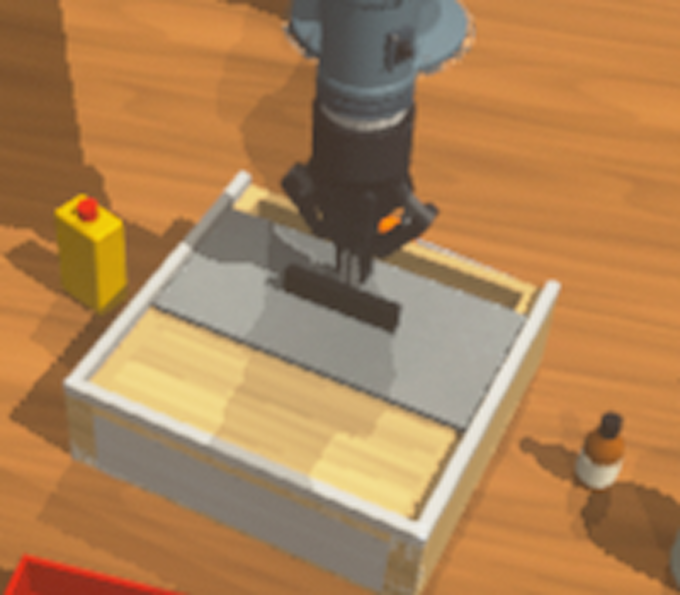

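View pics/t3.png

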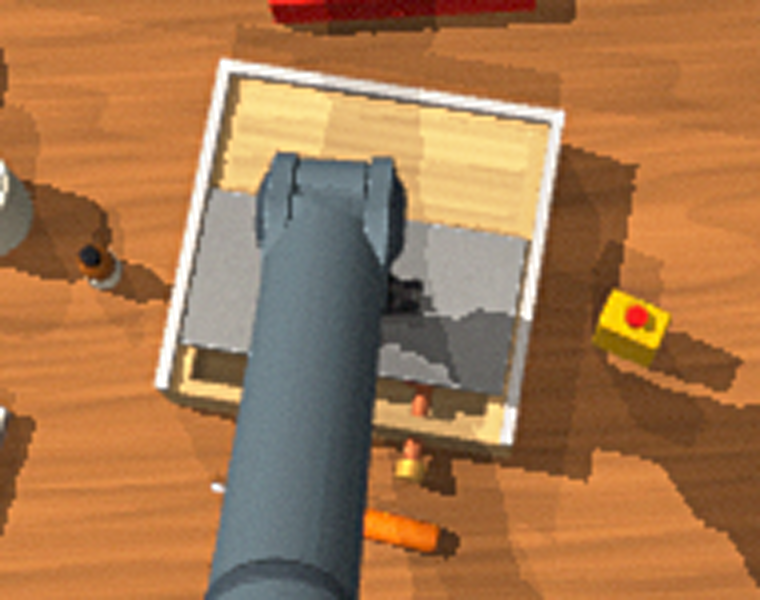

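The cover has moved about 30 mm back and is still square to the box, with the well opening at the front. I'll continue, correcting height and side drift.

```bash
python3 -m jog '[[4,-2,10,0],[3,-1,12,0],[1,-1,12,0],[1,-1,12,0],[1,-1,12,0],[1,-1,12,0]]'; python3 st.py 55 0 98
```

```text
t: 3.58
tool_pos: [0.5946, 0.0575, 0.0933]
ee_rot: [0.201, 1.547, -0.14]
ft_force: [-1.3, -0.1, 2.5]
finger_gap: -0.0001
t 3.5833 box [21.9 -1.9 93.3] yawz-box deg -0.06 F [-1.3 -0.1  2.5] gap -0.0001 xdir [ 0.02   0.037 -0.999]
delta tool [-4.2  2.2 33.2]
```

```bash
python3 -m jog '[[-3,1,8,0],[-1,0,8,0],[0,0,6,0],[0,0,5,0],[0,0,4,0]]'; python3 st.py 55 0 98
```

```text
t: 4.0
tool_pos: [0.6265, 0.0504, 0.0966]
ee_rot: [0.201, 1.554, -0.141]
ft_force: [-10.0, 2.4, 8.1]
finger_gap: 0.0001
t 4.0 box [54.6 -2.1 96.6] yawz-box deg -0.09 F [-10.    2.4   8.1] gap 0.0001 xdir [ 0.014  0.037 -0.999]
delta tool [-1.3  2.1  0.5]
```

```bash
python3 -m jog '[[0,0,4,0],[0,0,4,0]]'; python3 st.py 55 0 98;  python3 -m jog '[[-2,0,-8,0],[-25,0,-8,0],[-30,0,-25,0],[-30,0,-35,0],[-30,0,-40,0],[0,0,0,0]]'; python3 st.py; python3 - <<'E'
from st import *
d=robot.get_image("top");a=d["pixels"][120:270,140:330,::-1];cv2.imwrite("pics/t4.png",cv2.resize(a,None,fx=4,fy=4,interpolation=cv2.INTER_CUBIC))
d=robot.get_image("scene");a=d["pixels"][100:275,190:390,::-1];cv2.imwrite("pics/s4.png",cv2.resize(a,None,fx=3.4,fy=3.4,interpolation=cv2.INTER_CUBIC))
d=robot.get_image("wrist");cv2.imwrite("pics/w4.png",d["pixels"][:,:,::-1])
E
```

```text
t: 4.17
tool_pos: [0.6262, 0.0506, 0.0955]
ee_rot: [0.202, 1.576, -0.138]
ft_force: [-9.1, 2.1, 5.2]
finger_gap: 0.0003
t 4.1667 box [54.3 -1.9 95.5] yawz-box deg 0.02 F [-9.1  2.1  5.2] gap 0.0003 xdir [-0.008  0.041 -0.999]
delta tool [-2.4  2.   0.7]
t: 4.67
tool_pos: [0.5195, 0.07, 0.2093]
ee_rot: [0.203, 1.574, -0.139]
ft_force: [-0.0, 0.3, -0.5]
finger_gap: 0.0
t 4.6667 box [-54.2  -5.9 209.3] yawz-box deg -0.02 F [-0.   0.3 -0.5] gap 0.0 xdir [-0.006  0.041 -0.999]
```

View pics/s4.png

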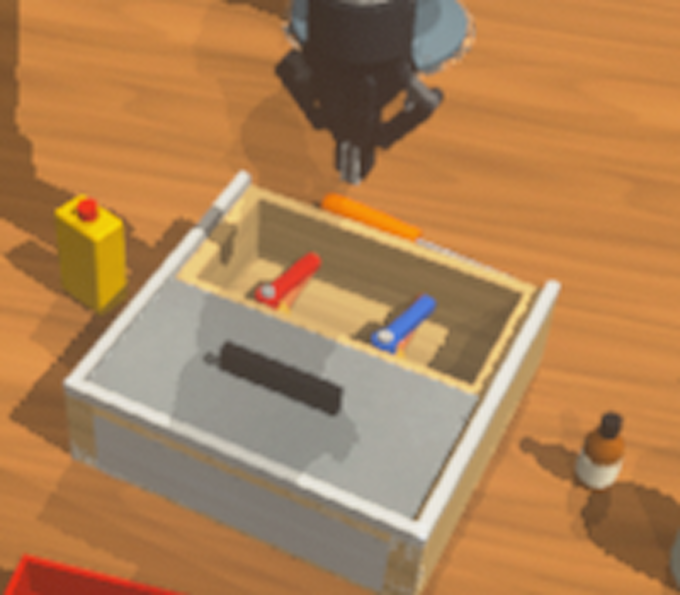

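View pics/w4.png

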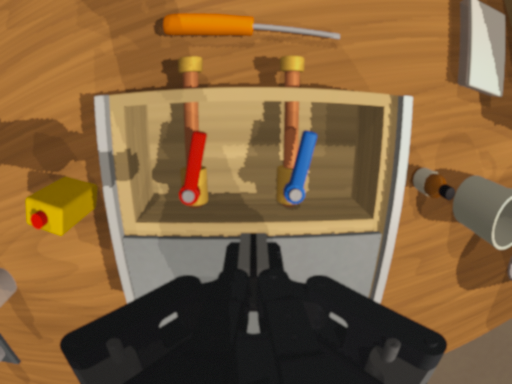

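View pics/t4.png

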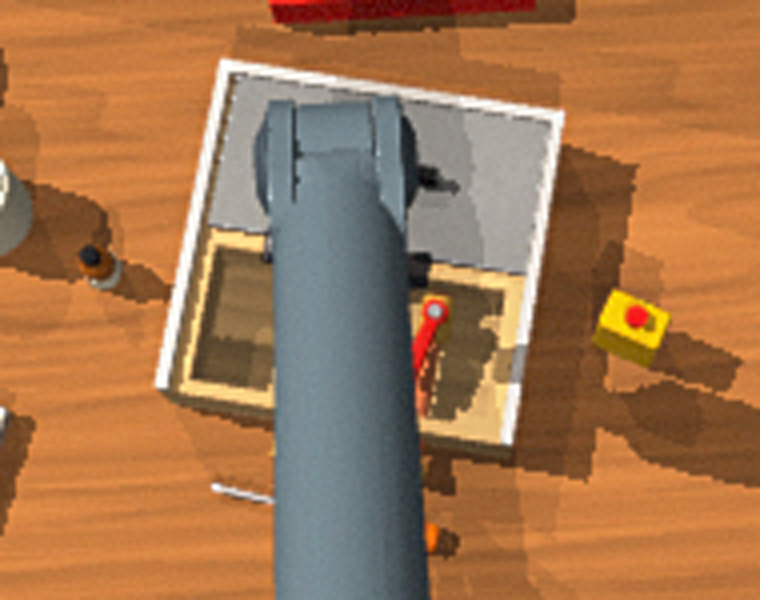

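The cover is back against the rear stop, with no gap visible. In the wrist view, the red pivot is at (188,197) and its tip at (199,133). The blue pivot is at (295,196) and its tip at (309,133). Next I'll measure both handles.

```bash
python3 - <<'E'
from st import *
s=robot.sense();d=robot.get_image("wrist");a=d["pixels"];h=cv2.cvtColor(a,cv2.COLOR_RGB2HSV)
for nm,rg in(("red",[((0,180,90),(4,255,255)),((174,180,90),(180,255,255))]),("blue",[((105,150,60),(125,255,255))])):
    m=sum(cv2.inRange(h,np.array(l),np.array(g)) for l,g in rg).astype(np.uint8); m[:120]=0;m[215:]=0;m[:,:170]=0;m[:,330:]=0
    ys,xs=np.nonzero(m);P=np.array([tobox(won(d,s,x,y,.068)) for x,y in zip(xs,ys)])[:,:2]
    c=P.mean(0);w,V=np.linalg.eigh(np.cov(P.T));ax=V[:,1]*-np.sign(V[0,1]);t=(P-c)@ax
    print(nm,len(P),"centre",c.round(1),"ends",(c+ax*t.min()).round(1),(c+ax*t.max()).round(1),"angle",np.arctan2(ax[1],-ax[0]).round(3),"extent",t.min().round(1),t.max().round(1), "width~",(np.sqrt(w[0]*12)).round(1))
for n,p in(("redpiv",(188,197)),("redtip",(199,132)),("blupiv",(295,196)),("blutip",(310,132))):print(n,tobox(won(d,s,*p,.068)).round(1))
e=robot.get_image("scene")
g=lambda U,V,z:tobox(on(e,(U+.5)/3.4-.5+190,(V+.5)/3.4-.5+100,z)).round(1)
print("cover front edge",g(180,276,.088),g(470,390,.088),"bar",g(228,345,.113),g(340,390,.113))
E
```

```text
red 829 centre [-68.3 -60.7] ends [-27.1 -69.7] [-99.6 -53.8] angle 0.216 extent -42.2 32.0 width~ 14.4
blue 801 centre [-68.4  45.4] ends [-29.5  34.7] [-99.3  54. ] angle 0.269 extent -40.3 32.1 width~ 14.0
redpiv [-35.  -68.9  68. ]
redtip [-99.9 -54.6  68. ]
blupiv [-34.7  39.   68. ]
blutip [-99.4  51.6  68. ]
cover front edge [  -1.6 -132.7   88. ] [  0.2 126.3  88. ] bar [ 69.1 -49.3 113. ] [ 69.3  46.  113. ]
```

The red handle is at about 0.22 rad, with its pivot at box (-35,-69), matching the -68 position given. Blue is at about 0.25 rad. I'll take the closed fingers down on the -y side of the red handle.

```bash
python3 -m jog '[[0,-30,-12,0],[0,-30,-12,0],[20,-26,-8,0],[25,-6,0,0],[20,0,0,0],[0,0,0,0]]'; python3 st.py -90 -93 50
```

```text
t: 5.42
tool_pos: [0.4724, -0.021, 0.13]
ee_rot: [0.189, 1.577, -0.164]
ft_force: [-1.5, -0.4, -0.2]
finger_gap: 0.0
t 5.4167 box [ -80.6 -104.8  130. ] yawz-box deg -0.42 F [-1.5 -0.4 -0.2] gap 0.0 xdir [-0.012  0.017 -1.   ]
delta tool [80.3 10.6 -8.2]
```

```bash
python3 -m jog '[[10,10,-8,0],[20,0,0,0],[15,0,0,0],[0,0,0,0]]'; python3 st.py -90 -93 50;python3 - <<'E'
from st import *
d=robot.get_image("wrist");cv2.imwrite("pics/w5.png",d["pixels"][:,:,::-1])
E
```

```text
t: 5.75
tool_pos: [0.4682, -0.0127, 0.0818]
ee_rot: [0.186, 1.58, -0.176]
ft_force: [-0.5, 0.2, 0.4]
finger_gap: -0.0001
t 5.75 box [-86.4 -97.7  81.8] yawz-box deg -0.78 F [-0.5  0.2  0.4] gap -0.0001 xdir [-0.016  0.008 -1.   ]
delta tool [31.9  4.5 -3.1]
```

View pics/w5.png

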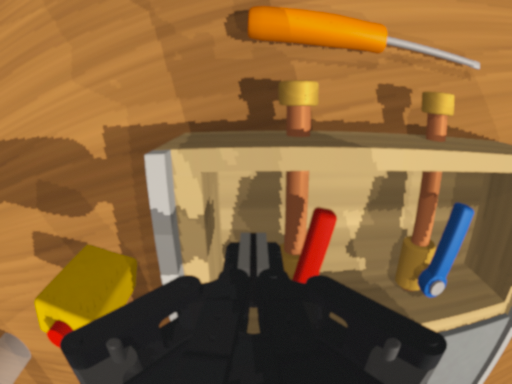

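The fingertips (255,245) are inside the well, on the -y side of the red handle (320,240), with clearance. I'll go down now.

```bash
python3 -m jog '[[15,2,-2,0],[15,2,-2,0],[3,3,-2,0],[0,6,-2,0],[0,6,0,0]]'; python3 st.py -96 -75 50
```

```text
t: 6.22
tool_pos: [0.4721, 0.0058, 0.0533]
ee_rot: [0.188, 1.57, -0.181]
ft_force: [0.3, 0.1, 0.4]
finger_gap: 0.0003
t 6.2167 box [-86.7 -78.8  53.3] yawz-box deg -1.03 F [0.3 0.1 0.4] gap 0.0003 xdir [-0.007  0.005 -1.   ]
delta tool [ 3.4  3.6 -9.4]
```

```bash
python3 -m jog '[[2,0,-8,0],[0,5,-2,0],[0,6,0,0],[0,5,2,0]]'; python3 st.py -93 -59 50
```

```text
t: 6.55
tool_pos: [0.4688, 0.0231, 0.0538]
ee_rot: [0.187, 1.567, -0.182]
ft_force: [-2.1, -2.4, -0.6]
finger_gap: 0.0002
t 6.55 box [-93.6 -62.5  53.8] yawz-box deg -1.04 F [-2.1 -2.4 -0.6] gap 0.0002 xdir [-0.004  0.003 -1.   ]
delta tool [3.8 3.5 0.5]
```

```bash
python3 -m jog '[[3,6,2,0],[1,6,3,0],[0,6,5,0],[0,5,6,0]]'; python3 st.py -76 -40 50
```

```text
t: 6.88
tool_pos: [0.4884, 0.0437, 0.0497]
ee_rot: [0.187, 1.572, -0.182]
ft_force: [-2.8, -1.5, 2.6]
finger_gap: -0.0
t 6.8833 box [-78.8 -38.2  49.7] yawz-box deg -1.04 F [-2.8 -1.5  2.6] gap -0.0 xdir [-0.009  0.004 -1.   ]
delta tool [-0.4 -1.8  2.8]
```

```bash
python3 -m jog '[[0,3,7,0],[0,2,7,0],[0,1,7,0],[0,0,6,0]]'; python3 st.py -53 -31 50
```

```text
t: 7.22
tool_pos: [0.5158, 0.0498, 0.0482]
ee_rot: [0.186, 1.583, -0.174]
ft_force: [-15.6, 2.6, 11.0]
finger_gap: -0.0004
t 7.2167 box [-53.4 -26.4  48.2] yawz-box deg -0.69 F [-15.6   2.6  11. ] gap -0.0004 xdir [-0.019  0.01  -1.   ]
delta tool [-1.8 -4.6  0.4]
```

Force rose to 15 N at exactly the predicted stop position. One short press more, then I'll retreat and check.

```bash
python3 -m jog '[[-1,0,4,0],[0,0,3,0]]'; python3 st.py; python3 -m jog '[[0,0,-8,0],[0,0,-8,0],[-20,0,-3,0],[-30,0,0,0],[-35,0,0,0],[-35,0,0,0],[0,0,0,0]]'; python3 st.py; python3 - <<'E'
from st import *
s=robot.sense();d=robot.get_image("wrist");cv2.imwrite("pics/w6.png",d["pixels"][:,:,::-1])
E
```

```text
t: 7.38
tool_pos: [0.5152, 0.05, 0.0472]
ee_rot: [0.187, 1.605, -0.172]
ft_force: [-7.8, 1.3, 6.2]
finger_gap: 0.0002
t 7.3833 box [-54.  -26.3  47.2] yawz-box deg -0.61 F [-7.8  1.3  6.2] gap 0.0002 xdir [-0.04   0.014 -0.999]
t: 7.97
tool_pos: [0.5067, 0.0518, 0.1712]
ee_rot: [0.188, 1.589, -0.176]
ft_force: [0.6, 0.5, 0.1]
finger_gap: -0.0003
t 7.9667 box [-62.7 -26.4 171.2] yawz-box deg -0.83 F [0.6 0.5 0.1] gap -0.0003 xdir [-0.024  0.01  -1.   ]
```

View pics/w6.png

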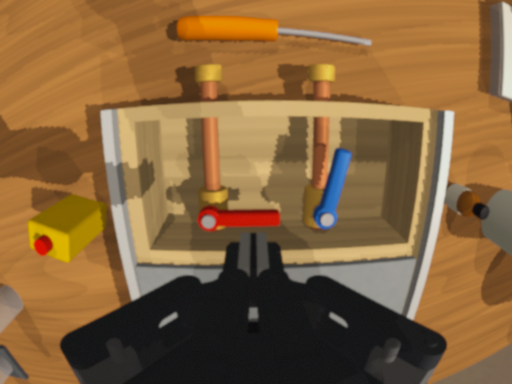

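The red handle now points to +y: pivot (208,219), tip (280,217). Blue is unchanged. I'll measure both angles, then move the arm out of the top camera's view to check the cover.

```bash
python3 - <<'E'
from st import *
s=robot.sense();d=robot.get_image("wrist");a=d["pixels"];h=cv2.cvtColor(a,cv2.COLOR_RGB2HSV)
for nm,rg in(("red",[((0,180,90),(4,255,255)),((174,180,90),(180,255,255))]),("blue",[((105,150,60),(125,255,255))])):
    m=sum(cv2.inRange(h,np.array(l),np.array(g)) for l,g in rg).astype(np.uint8); m[:140]=0;m[240:]=0;m[:,:190]=0;m[:,360:]=0
    ys,xs=np.nonzero(m);P=np.array([tobox(won(d,s,x,y,.068)) for x,y in zip(xs,ys)])[:,:2]
    c=P.mean(0);w,V=np.linalg.eigh(np.cov(P.T));ax=V[:,1];ax=ax*np.sign(ax@np.array([-.3,1]));t=(P-c)@ax
    print(nm,"ends",(c+ax*t.min()).round(1),(c+ax*t.max()).round(1),"angle",np.arctan2(ax[1],-ax[0]).round(3),"w",(np.sqrt(w[0]*12)).round(1))
E
python3 -m jog '[[-40,0,-20,0],[-20,30,-25,0],[0,38,-15,0],[0,38,-15,0],[0,38,-15,0],[0,38,-15,0],[0,38,-15,0],[0,38,-15,0],[0,35,0,0],[0,0,0,0]]'; python3 - <<'E'
from st import *
rep()
d=robot.get_image("top");a=d["pixels"][120:270,140:330,::-1];cv2.imwrite("pics/t7.png",cv2.resize(a,None,fx=4,fy=4,interpolation=cv2.INTER_CUBIC))
E
```

```text
red ends [-40.5 -77.3] [-37.5  -4. ] angle 1.612 w 16.6
blue ends [-28.2  34. ] [-100.    53.1] angle 0.261 w 15.1
t: 8.9
tool_pos: [0.436, 0.3748, 0.2044]
ee_rot: [0.181, 1.61, -0.202]
ft_force: [-0.4, 0.9, 0.2]
finger_gap: -0.0001
t 8.9 box [-201.2  273.8  204.4] yawz-box deg -1.52 F [-0.4  0.9  0.2] gap -0.0001 xdir [-0.049 -0.008 -0.999]
```

View pics/t7.png

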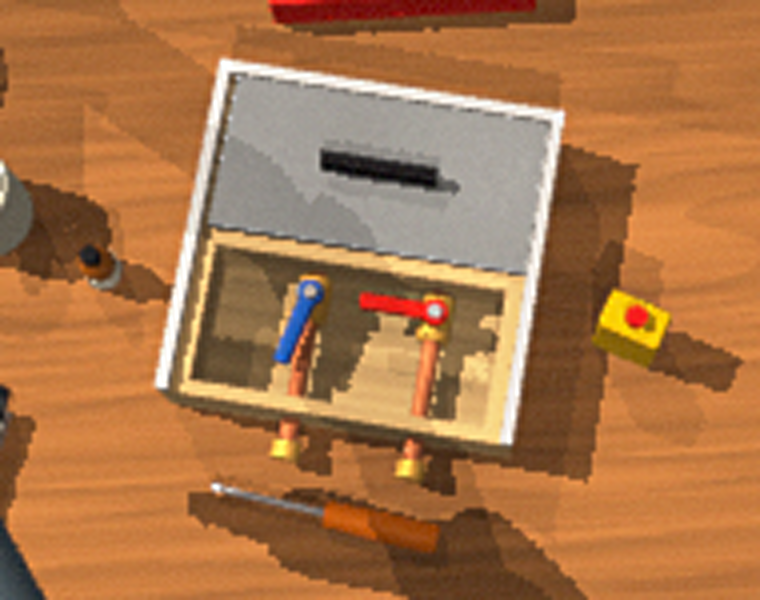

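```bash
python3 - <<'E'
from st import *
d=robot.get_image("top")
f=lambda U,V,z:tobox(on(d,(U+.5)/4-.5+140,(V+.5)/4-.5+120,z)).round(1)
print("bar",f(320,153,.113),f(441,170,.113)," before-analog bar front",f(380,171,.113))
print("cover front edge",f(212,228,.088),f(522,272,.088), "rear edge",f(240,80,.088),f(550,127,.088))
print("red",f(436,311,.068),f(360,300,.068),"blue",f(312,291,.068),f(281,361,.068))
q=f(360,300,.068)-f(436,311,.068);print("angle",np.arctan2(q[1],-q[0]))
a=d["pixels"];h=cv2.cvtColor(a,cv2.COLOR_RGB2HSV)
m=(cv2.inRange(h,(0,180,90),(4,255,255))|cv2.inRange(h,(174,180,90),(180,255,255)));m[:185]=0;m[210:]=0;m[:,:220]=0;m[:,260:]=0
ys,xs=np.nonzero(m);P=np.array([tobox(on(d,x,y,.068)) for x,y in zip(xs,ys)])[:,:2]
c=P.mean(0);w,V=np.linalg.eigh(np.cov(P.T));ax=V[:,1]*np.sign(V[1,1]);print(len(P),c,np.arctan2(ax[1],-ax[0]))
E
```

```text
bar [ 74.8  48.5 113. ] [ 76.4 -54.4 113. ]  before-analog bar front [ 67.3  -4.  113. ]
cover front edge [  2.1 130.4  88. ] [   6.2 -134.7   88. ] rear edge [135.3 131.5  88. ] [ 136.  -138.8   88. ]
red [-34.4 -67.7  68. ] [-35.3  -2.3  68. ] blue [-34.1  39.4  68. ] [-97.8  54.5  68. ]
angle 1.5570357275127085
82 [-35.38669002 -37.17508891] 1.5954873454502638
```

```bash
python3 -c "
from st import *
rep(); print(robot.sign_off())"
```

```text
t 9.0 box [-199.3  266.7  204.1] yawz-box deg -1.87 F [ 0.7 -0.3 -1.4] gap 0.0001 xdir [-0.051 -0.013 -0.999]
the job is handed in; nothing more can be done
None
```

The compressed air is off: I pushed the cover fully back to the rear stop first, then pushed the red handle clockwise until it was shut. I handed the job in at 9.0 s with the arm clear of everything.

- **Cover:** Pushing on the bar with the closed fingertips, I met firm resistance (about 10 N) where the stop should be. The last top view puts the front edge at box x of about 4 mm on average, which matches fully back. Its two ends read 2 and 6 mm, and the bar reads within a few mm of its expected place. I put both differences down to picking points by eye.
- **Red handle:** It started at about 0.22 rad. Resistance rose to about 15 N at the predicted end position. The final angle reads 1.56 and 1.60 rad from the top view and 1.61 from the wrist view. These scatter around the 1.571 stop, and I rely on the force contact for "fully shut".
- **Blue handle:** It looks unchanged, at 0.27 rad before and 0.26 after.
- **Things standing around:** The tin, dropper and screwdriver look undisturbed in the last top view. I did not check the mug, sprayer and cases again at the end; the arm stayed above or clear of them.

No check failed.

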